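# Show a viscometer ball under the magnifier and turn it a quarter

## Robot

A 6-joint arm with a two-finger parallel gripper is mounted at the origin on the work surface. World frame = base frame: x ahead of the robot, y to its left, z up, the work surface at z = 0. Lengths are in mm, angles in rad, forces in N, time in s.
With the tool pointing down it reaches from about 400 to 925 mm from the base axis. Payload 12.5 kg.
Tool frame: the origin (TCP) lies at the very end of the fingers, on their centre line; the grasp point (between the pads) lies 19 mm behind it; z points along the fingers, y is the line along which they close (so a half turn about z gives the same grasp; the last joint's range is limited). The gripper opens to 95 mm and grips with 3 to 60 N. Pads are 20 mm wide; open, the fingers measure 119 mm over their backs; the gripper's body (75 mm by 180 mm) begins 59 mm behind the grasp point.
Start: joints at [1.028, 0.491, 1.559, -0, 1.092, -0.106], TCP at [264.388, 566.344, 214.661] pointing down, gripper open.
Joint ranges: [-3.1, 3.1], [-0.84, 2.19], [0.05, 2.79], [-1.13, 4.28], [0.06, 2.93], [-2.69, 2.69]. Speed limits (rad/s): [2.22, 2.22, 2.79, 3.14, 3.14, 3.14].

## Interface

Orientations are given as [roll, pitch, yaw] about the fixed x, y, z axes, in that order (R = Rz(yaw) Ry(pitch) Rx(roll)).
In Python, from cell import * gives the robot as it stands.
- The arm moves only by the tool jog_arm, never from a script. Its argument "targets" is a list of rows, each an object with "turn": the turn, a rotation vector about the world's x, y, z in degrees, a list of three; "slide": the shift along the world's x, y, z in mm, a list of three; "claw": the opening in per cent of the stroke, from 0 (shut) to 100 (fully open). In form: [{"turn": [wx, wy, wz], "slide": [x, y, z], "claw": claw}, ...]. A call has 1 to 5 rows; each row shifts and turns the commanded pose from where the row before left it; what a row does not reach is not made up. A row lasts 1/8 s, in which the tool goes at most 62.5 mm and 10.7 degrees, less where a joint would pass 70% of its speed; a pose out of reach is approached as far as the arm can. A call with a gripper value outside its range is refused whole. The fingers move at their own pace and stop on an object; the grip force is fixed at half the most. Time passes only in rows, so rows that do not move let the fingers close. It gives the time, the measured TCP pose, the force, the opening and the grip force at its end, in the units of the state.
- state(): the state, without advancing time (a new reading comes with each control period).
- read_camera(name): name is "side" or "top"; returns a dict with "frame" (420x560x3 uint8, blue, green, red), "mtx" (3x3 intrinsics, pixels), "k1" (the pictures are not rectified: a ray, as slopes to the right and down, at radius r is drawn at 1 + k1 r^2 times it, then the intrinsics apply), "R" (3x3) and "t" (3): a world point X has camera coordinates R X + t. Camera axes: x right, y down, z forward; pixel columns grow to the right and rows downward; lengths in mm; the calibration is good to about 2 mm. A picture is of the moment at which its call begins. There is no depth.
- job_done(): hands the job in; it is judged then, once.
Trained networks look in the newest picture that a camera, given by its name, has taken for a name from the list of things; names that differ only in an ending like _2 or _b are one class to them, and where a whole thing is asked for, a point or a joint stands for the part that bears it (a point fixed in the world has none). Each returns a list of dicts, best first, with "conf" (0 to 1); they miss things now and then, are a little off and sometimes report something else, mostly with a low value. They report only what shows in the picture. A call takes as long as a camera call.
- look_for(query, camera): "xy" ([column, row] in pixels, amid what is visible of it).
The state is a dict: "t": time; "joints": joint angles; "qvel": joint speeds; "tau": joint torques, N m; "eef_pos": TCP position; "tcp_rot": TCP orientation; "ft_force": force on the tool from outside, world axes, zero at the start; "moment": the same for the moment, N m; "opening": opening from 0.0 (shut) to 1.0 (fully open); "grip_force": force on a finger pad.
Only numpy, scipy, OpenCV 4.12 (cv2) and the standard library are available. Lean on these libraries where they do the work, as an engineer would, in place of code of your own. Each camera call takes 0.05 s, during which the arm holds its last target. There are 200 camera calls.

## Task

Pick up the white porcelain dish by its handle, with the steel ball lying in it, and hold it level about 10 cm above the middle of the magnifier lamp's round base, handle pointing straight away from the lens, still for a second so that the ball can be inspected. Then, staying over the base, turn the dish a quarter turn (either way) so that the handle is square to the line of sight and the ball shows its next side, level and so smoothly that the ball stays around the middle of the dish. Finish while still holding the dish there by its handle, level and still; bump neither the magnifier nor anything else on the bench.

Things in the scene. Friction and masses are not known exactly. Their poses are not given: they have to be found in the camera images.
- dish: white glazed porcelain dish with a side handle, loose on the bench, 0.14 to 0.23 kg. Round, 115 mm across the rim and 40 mm high, on a foot 56 mm across; origin at the centre of the underside of the foot, z up through the middle of the dish, x along the handle (away from the dish). Its hollow is a shallow saucer: a flat middle 20 mm across at height 20 mm, then rising at 7 degrees out to radius 22 mm, 14 degrees out to 36 mm, and steeper up to the rim
- dish_handle: the dish's straight horizontal porcelain handle, part of the dish: a bar 14 mm wide, 14 mm high and 80 mm long; origin where it leaves the dish, 54 mm from the dish's middle, its centre line 35 mm above the dish's underside; x along the handle, away from the dish
- handle_grip (a point): point on the handle's centre line where it is best gripped, 105 mm from the dish's middle and 35 mm above the dish's underside; fingers close across the handle (along the dish's y)
- handle_tip (a point): free end of the handle, 134 mm from the dish's middle, 35 mm above the dish's underside
- ball_center (a point): centre of the loose polished dark steel ball, 16 mm across, 17 g, resting in the middle of the dish; it rolls off if the dish is tipped or jerked
- magnifier: bench magnifier lamp, fixed: a round white weighted base, 210 mm across, 22 mm high, with a black disc in its top; origin at the centre of the base's underside, z up. A flexible neck leaves the base's edge on the -y side and carries the lens; so its +y points straight away from the lens. The space over the base and on its +y, +x and -x sides is open
- lens (a point): centre of the magnifier's round lens head (166 mm across, 30 mm thick), 250 mm from the base's middle towards its -y and 310 mm above the bench, tilted to look down at the space over the middle of the base, about 140 mm above the bench; the neck reaches it from below and behind, out to 303 mm towards -y
- ball_case: bystander: wooden case for the ball set, 130 x 90 x 26 mm, with five smaller balls and one empty hole; origin under its centre, z up
- logger: bystander: flat white temperature logger with a dark display, 85 x 58 x 18 mm; origin under its centre
- thermometer: bystander: round dial thermometer on a small steel foot, 54 mm across, 90 mm high; origin under its foot
- reagent: bystander: brown reagent bottle with black cap, 38 mm across, 75 mm high; origin under its centre
- reagent2: bystander: green reagent bottle with white cap, 38 mm across, 75 mm high; origin under its centre
- forceps: bystander: steel forceps lying flat, 130 mm long along x, 18 mm wide, 10 mm high; origin under its centre
- tube_rack: bystander: blue rack of capped sample tubes, 210 x 66 mm, 93 mm high; origin under its centre

How it is judged:
By the outcome, as a careful person would: the job done as asked, in the order asked, and still so for the second after the job is handed in, while the arm keeps its last pose, push and grip.
It also fails if it takes over 58 s, if anything falls off the work surface, if the arm or the gripper's body presses on something with over 40 N, if the wrist force passes 120 N, or if a joint passes its speed limit or range.

## Working session

There is one attempt and no reset: what is moved stays moved. The work goes in short steps, Python scripts to look and compute and a tool call to move; the robot and the scene stay as the last step left them, time stands still between calls to the robot, and variables do not carry over. Pictures are saved under pics/ and viewed, at most 10 in all, crops included, and the job is handed in when it is done.

Besides the shell and the picture viewer there is one more tool, called after "Call:" as name(argument=value, ...) on one line, values as JSON. jog_arm: Moves the arm, as the interface text tells. Its arguments: {"type":"object","properties":{"targets":{"type":"array","items":{"type":"object","properties":{"turn":{"type":"array","items":{"type":"number"}},"slide":{"type":"array","items":{"type":"number"}},"claw":{"type":"number"}}}}},"required":["targets"]}

```bash
ls; mkdir -p pics
cat > h.py <<'E'
from cell import *
import numpy as np, cv2
def ray(c,uv):
    K=np.array(c["mtx"],float);x,y=(uv[0]-K[0,2])/K[0,0],(uv[1]-K[1,2])/K[1,1]
    u=np.array([x,y]);p=u.copy()
    for _ in range(20): p=u/(1+c["k1"]*(p@p))
    R=np.array(c["R"]);t=np.array(c["t"]).ravel()
    return -R.T@t, R.T@np.array([p[0],p[1],1])
def at(c,uv,z):
    o,d=ray(c,uv); return o+d*(z-o[2])/d[2]
def proj(c,X):
    p=np.array(c["R"])@np.array(X,float)+np.array(c["t"]).ravel();u=p[:2]/p[2];u=u*(1+c["k1"]*(u@u));K=np.array(c["mtx"])
    return np.array([K[0,0]*u[0]+K[0,2],K[1,1]*u[1]+K[1,2]])
E
python3 - <<'E'
from h import *
np.set_printoptions(precision=1,suppress=True)
Z=dict(dish=30,dish_handle=35,handle_grip=35,handle_tip=35,ball_center=28,magnifier=22,lens=310,ball_case=20,logger=18,thermometer=45,reagent=40,reagent2=40,forceps=5,tube_rack=60)
ims=[]
for n in("top","side"):
    c=read_camera(n);ims.append(c["frame"]);cv2.imwrite(f"pics/{n}0.png",c["frame"])
    print(n,ray(c,(280,210)))
    for q,z in Z.items():
        for r in look_for(q,n)[:2]: print(q,round(r["conf"],2),np.array(r["xy"]),at(c,r["xy"],z))
s=state();print(s)
E
```

```text
pics
top (array([ 449.8,  -53.5, 1511.2]), array([ 0.1,  0. , -1. ]))
dish 0.67 [208.9 226.4] [550.7 197.4  30. ]
dish 0.32 [183.3 236.4] [517.4 281.1  30. ]
dish_handle 0.66 [182.5 235.1] [521.4 282.7  35. ]
handle_grip 0.75 [205.  227.3] [547.4 209.4  35. ]
handle_tip 0.79 [206.7 226.3] [550.7 203.9  35. ]
magnifier 0.56 [317.3 199.8] [ 641.5 -161.    22. ]
lens 0.67 [313.2 203.5] [ 594.4 -129.2  310. ]
lens 0.54 [208.6 226.4] [531.7 150.8 310. ]
ball_case 0.98 [233.3 164.6] [760.4 121.2  20. ]
logger 0.77 [391.7 261.2] [ 440.4 -403.    18. ]
reagent 0.72 [159.1 185.1] [686.5 363.8  40. ]
reagent 0.68 [275.5 166.4] [750.5 -21.5  40. ]
reagent2 0.72 [159.1 185.1] [686.5 363.8  40. ]
reagent2 0.68 [275.5 166.4] [750.5 -21.5  40. ]
forceps 0.55 [294.3 266.9] [419.2 -85.1   5. ]
tube_rack 0.91 [346.5 164.6] [ 752.7 -253.7   60. ]
side (array([192.6, 814.2, 966.4]), array([ 0.3, -0.7, -0.7]))
dish 0.66 [253.5 308.3] [575.1 191.3  30. ]
dish_handle 0.72 [249.3 349. ] [530.  295.8  35. ]
handle_grip 0.69 [254.  314.2] [564.1 209.1  35. ]
handle_tip 0.71 [253.  316.3] [563.4 215.3  35. ]
m
[... 303 characters left out ...]
0.98 [163.  351.4] [694.  383.1  40. ]
reagent 0.78 [232.3 232. ] [743.6  -5.4  40. ]
reagent2 0.98 [163.  351.4] [694.  383.1  40. ]
reagent2 0.78 [232.3 232. ] [743.6  -5.4  40. ]
forceps 0.47 [201.3 265.6] [774.9 109.2   5. ]
forceps 0.17 [324.  154.6] [ 671.  -498.9    5. ]
tube_rack 0.67 [267.5 180. ] [ 748.4 -228.9   60. ]
{'t': 1.5, 'joints': array([ 1. ,  0.5,  1.6, -0. ,  1.1, -0.1]), 'qvel': array([-0., -0., -0.,  0.,  0., -0.]), 'tau': array([ -0. , -61.2, -25.8,   0.1,   0. ,   0. ]), 'eef_pos': array([264.4, 566.3, 214.6]), 'tcp_rot': array([3.1, 0. , 2.7]), 'ft_force': array([-0.5,  0.1, -0.5]), 'moment': array([-0.,  0., -0.]), 'grip_force': 0.0, 'opening': 1.0006110081405593}
```

View pics/top0.png

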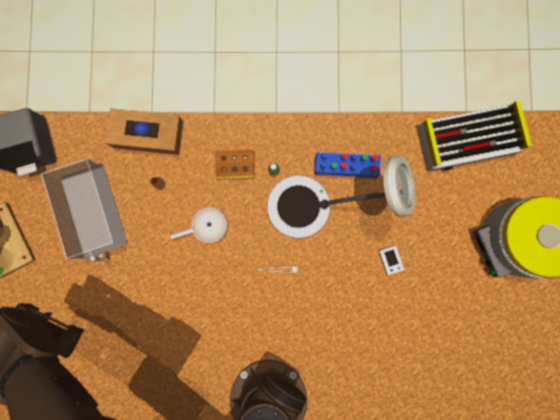

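View pics/side0.png

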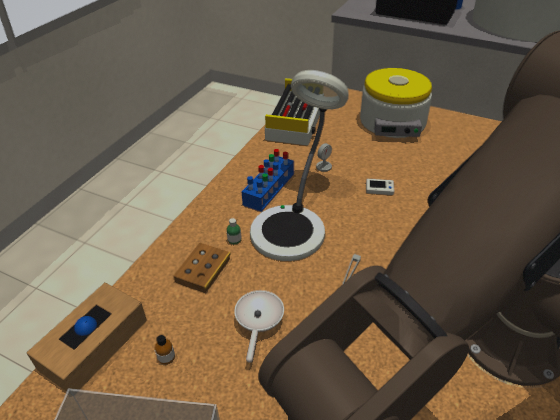

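The top picture shows the dish at (209,225) with its handle tip at (172,237), and the lamp base at (298,207) with its lens at (399,186). I'll measure these from the white outlines.

```bash
cat > m.py <<'E'
from h import *
np.set_printoptions(precision=1,suppress=True)
def white(f,lo=120):
    h=cv2.cvtColor(f,cv2.COLOR_BGR2HSV); return ((h[...,1]<70)&(h[...,2]>lo)).astype(np.uint8)
def blob(m,seed):
    n,l,st,ce=cv2.connectedComponentsWithStats(m); ys,xs=np.nonzero(l);i=np.argmin((xs-seed[0])**2+(ys-seed[1])**2)
    k=l[ys[i],xs[i]]; return (l==k).astype(np.uint8)
E
cat > a.py <<'E'
from m import *
for n,sd,sb,sl in(("top",(198,218),(272,200),(399,175)),("side",(240,310),(255,225),(300,95))):
    c=read_camera(n);w=white(c["frame"])
    d=blob(w,sd);ys,xs=np.nonzero(d);P=np.array([at(c,(x,y),37)[:2] for x,y in zip(xs,ys)])
    C=np.median(P,0);far=P[np.argsort(-((P-C)**2).sum(1))[:8]].mean(0)
    # rim centre: fit circle to the outline outside handle, at z=40
    cn=max(cv2.findContours(d,cv2.RETR_EXTERNAL,cv2.CHAIN_APPROX_NONE)[0],key=len)[:,0]
    Q=np.array([at(c,p,39)[:2] for p in cn.astype(float)]);hd=(far-C)/np.linalg.norm(far-C)
    Q=Q[((Q-C)@hd)<35];A=np.c_[2*Q,np.ones(len(Q))];s=np.linalg.lstsq(A,(Q**2).sum(1),rcond=None)[0]
    hp=P[(((P-s[:2])@hd)>65)];hm=hp.mean(0);v=hm-s[:2]
    print(n,"n",d.sum(),"dish",s[:2],"r",np.sqrt(s[2]+s[:2]@s[:2]),"far",far,np.linalg.norm(far-s[:2]),"handle deg",np.degrees(np.arctan2(v[1],v[0])),np.linalg.norm(v), "deg far",np.degrees(np.arctan2(*(far-s[:2])[::-1])))
    b=blob(w,sb);cn=max(cv2.findContours(b,cv2.RETR_EXTERNAL,cv2.CHAIN_APPROX_NONE)[0],key=len)[:,0].astype(float)
    Q=np.array([at(c,p,20)[:2] for p in cn])
    for _ in range(6):
        A=np.c_[2*Q,np.ones(len(Q))];t=np.linalg.lstsq(A,(Q**2).sum(1),rcond=None)[0];r=np.sqrt(t[2]+t[:2]@t[:2]);e=abs(np.linalg.norm(Q-t[:2],axis=1)-r);Q=Q[e<max(3,2*np.median(e))]
    print(" base",t[:2],r,len(Q),len(cn))
    l=blob(w,sl);ys,xs=np.nonzero(l);x,y,ww,hh=cv2.boundingRect(l);m=(x+ww/2,y+hh/2)
    print(" lens px",m,l.sum(),ww,hh,at(c,m,310))
E
python3 a.py
```

```text
top n 1033 dish [555.9 195.4] r 55.67039694390729 far [516.6 317.4] 128.18673954023035 handle deg 107.8538731193581 98.05671798459502 deg far 107.8650190458911
 base [620.2 -96.8] 91.44608107722047 299 299
 lens px (399.5, 186.5) 1430 31 59 [ 641.  -359.7  310. ]
side n 1708 dish [558.7 194.5] r 56.64414242193321 far [518.9 320.3] 131.93951016408414 handle deg 107.53940000675061 100.55339211206864 deg far 107.55816066906823
 base [622.9 -97.4] 91.39802068255862 303 303
 lens px (301.5, 102.5) 1 1 1 [ 666.4 -288.1  310. ]
```

```bash
cat > b.py <<'E'
from m import *
rs=[];Bs=[]
for n,sb,sl in(("top",(272,200),(399,160)),("side",(255,225),(297,83))):
    c=read_camera(n)
    for lo in (110,140):
      w=white(c["frame"],lo);hull=cv2.convexHull(np.argwhere(blob(w,sb))[:,::-1].astype(np.int32))[:,0].astype(float)
      hull=hull[(hull[:,0]<320)] if n=="top" else hull
      (x,y),ax,an=cv2.fitEllipse(hull.astype(np.float32))
      Q=np.array([at(c,p,20)[:2] for p in hull])
      for _ in range(8):
        A=np.c_[2*Q,np.ones(len(Q))];t=np.linalg.lstsq(A,(Q**2).sum(1),rcond=None)[0];r=np.sqrt(t[2]+t[:2]@t[:2]);e=abs(np.linalg.norm(Q-t[:2],axis=1)-r);Q=Q[e<max(2.5,2*np.median(e))]
      print(n,lo," base",t[:2],r,len(Q),len(hull))
      l=blob(w,sl);x,y,ww,hh=cv2.boundingRect(l);print("  lens bbox",x,y,ww,hh,l.sum())
    for q in (("top",(399.5,186.5)),("side",(320.5,89.5))):
        if q[0]==n: rs.append(ray(c,q[1]));print("at310",at(c,q[1],310))
(o1,d1),(o2,d2)=rs;s=np.linalg.lstsq(np.c_[d1,-d2],o2-o1,rcond=None)[0];print("lens tri",o1+s[0]*d1,o2+s[1]*d2)
f=read_camera("side")["frame"];g=read_camera("top")["frame"]
cv2.imwrite("pics/c.png",np.hstack([cv2.resize(f[60:270,220:360],(400,600),interpolation=3),cv2.resize(g[150:270,150:450][:, 100:180],(400,600),interpolation=3)]))
E
python3 b.py
```

```text
top 110  base [620.1 -97.3] 104.13655590302808 26 26
  lens bbox 383 157 32 59 1446
top 140  base [620.1 -97.3] 104.13655590302808 26 26
  lens bbox 383 157 32 58 1196
at310 [ 641.  -359.7  310. ]
side 110  base [622.8 -97.7] 103.6762477781521 34 34
  lens bbox 294 69 54 23 519
side 140  base [623.2 -98.3] 103.18816277278945 32 32
  lens bbox 296 70 48 17 372
at310 [ 647.8 -379.8  310. ]
lens tri [ 638.9 -356.4  322.9] [ 638.9 -356.4  322.9]
```

View pics/c.png

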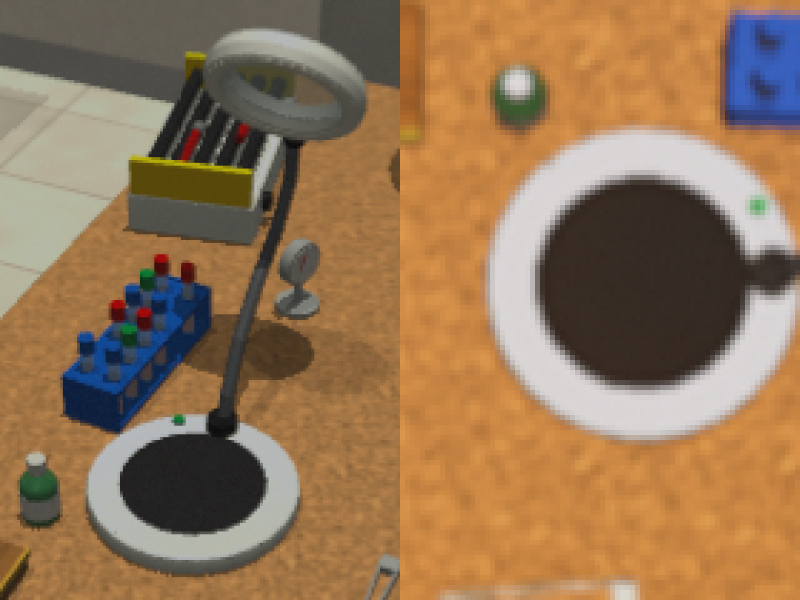

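The base centre is at about (621.5, -97.5), with the lens direction at -86°. The dish is at (557, 195) with its handle at 107.7°. I'll move to hover above the grip point.

Call:
jog_arm(targets=[{"turn": [0, 0, -4.7], "slide": [26, -27.5, -5], "claw": 45}, {"turn": [0, 0, -4.7], "slide": [26, -27.5, -5], "claw": 45}, {"turn": [0, 0, -4.7], "slide": [26, -27.5, -5], "claw": 45}, {"turn": [0, 0, -4.7], "slide": [26, -27.5, -5], "claw": 45}, {"turn": [0, 0, -4.7], "slide": [26, -27.5, -5], "claw": 45}])

```text
t: 2.42
eef_pos: [395.2, 427.9, 189.6]
tcp_rot: [3.141, -0.0, 2.292]
ft_force: [0.2, 0.6, -0.1]
opening: 0.532
grip_force: 0.0
```

Call:
jog_arm(targets=[{"turn": [0, 0, -4.7], "slide": [26, -27.5, -5], "claw": 45}, {"turn": [0, 0, -4.7], "slide": [26, -27.5, -5], "claw": 45}, {"turn": [0, 0, -4.7], "slide": [26, -27.5, -5], "claw": 45}, {"turn": [0, 0, -4.7], "slide": [26, -27.5, -5], "claw": 45}, {"turn": [0, 0, -4.7], "slide": [26, -27.5, -5], "claw": 45}])

```text
t: 3.05
eef_pos: [525.2, 290.4, 164.6]
tcp_rot: [3.141, -0.0, 1.882]
ft_force: [0.1, -0.3, -0.4]
opening: 0.447
grip_force: 0.0
```

Run:
```python
from m import *
np.set_printoptions(precision=3,suppress=True)
s=state();print(s['t'],s['eef_pos'],s['tcp_rot'],s['joints'],s['opening'],s['ft_force'])
f=read_camera("side")["frame"];g=read_camera("top")["frame"]
cv2.imwrite("pics/d.png",np.hstack([cv2.resize(f[220:420,180:313],(400,600),interpolation=3),cv2.resize(g[180:270,160:220],(400,600),interpolation=3)]))
```

```text
3.05 [525.232 290.391 164.562] [ 3.141 -0.     1.882] [ 0.395  0.509  1.678 -0.     0.954  0.084] 0.44715523260288903 [ 0.107 -0.285 -0.396]
```

View pics/d.png

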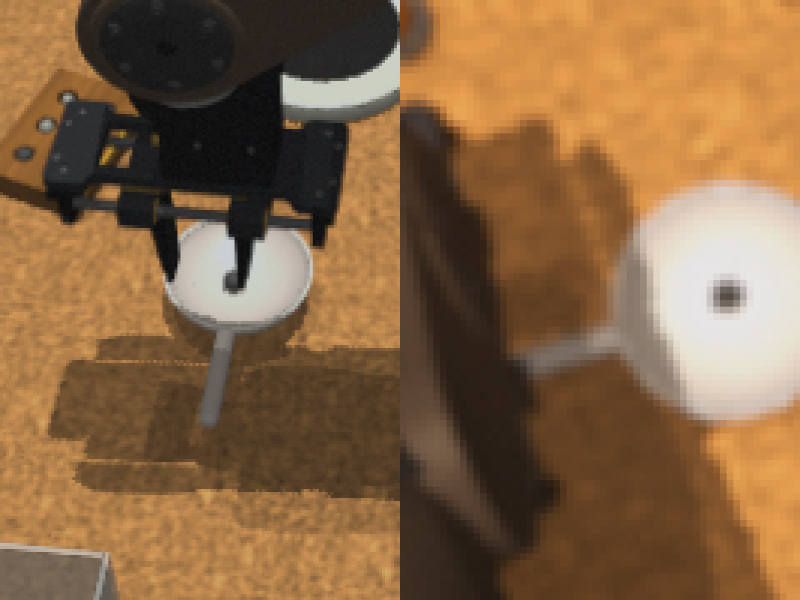

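The left panel shows the handle clear of the gripper, with its tip at (210,420) in the crop; the ball is centred. I'll descend to just above the handle and check alignment.

Call:
jog_arm(targets=[{"turn": [0, 0, 0], "slide": [1.5, 0, -20], "claw": 45}, {"turn": [0, 0, 0], "slide": [0, 0, -30], "claw": 45}, {"turn": [0, 0, 0], "slide": [0, 0, -30], "claw": 45}, {"turn": [0, 0, 0], "slide": [0, 0, -20], "claw": 45}, {"turn": [0, 0, 0], "slide": [0, 0, -10], "claw": 45}])

```text
t: 3.78
eef_pos: [525.2, 291.7, 53.8]
tcp_rot: [-3.14, 0.0, 1.886]
ft_force: [-0.9, 0.6, -0.3]
opening: 0.45
grip_force: 0.0
```

Run:
```python
from m import *
s=state();print(s['t'],s['eef_pos'],s['tcp_rot'],s['opening'])
c=read_camera("side");f=c["frame"].copy()
u=lambda a:np.array([np.cos(a),np.sin(a),0]);a=np.radians(107.7)
D=np.array([557.3,195,35]);k=3.0
g=cv2.resize(f[250:400,160:360],None,fx=4,fy=4,interpolation=3)
def dot(X,col):
    p=(proj(c,X)-[160,250]+.5)*4;cv2.circle(g,tuple(int(v) for v in p),3,col,-1)
for r in(54,100,134):dot(D+[0,0,7]+r*u(a),(0,0,255))
p=s['eef_pos'];yd=u(s['tcp_rot'][2]-np.pi/2)
dot(p,(0,255,0))
for q in(-1,1):dot(p+q*yd*95*s['opening']/2,(255,0,0))
cv2.imwrite("pics/e.png",g)
```

```text
3.775 [525.2 291.7  53.8] [-3.1  0.   1.9] 0.450010241087161
```

View pics/e.png

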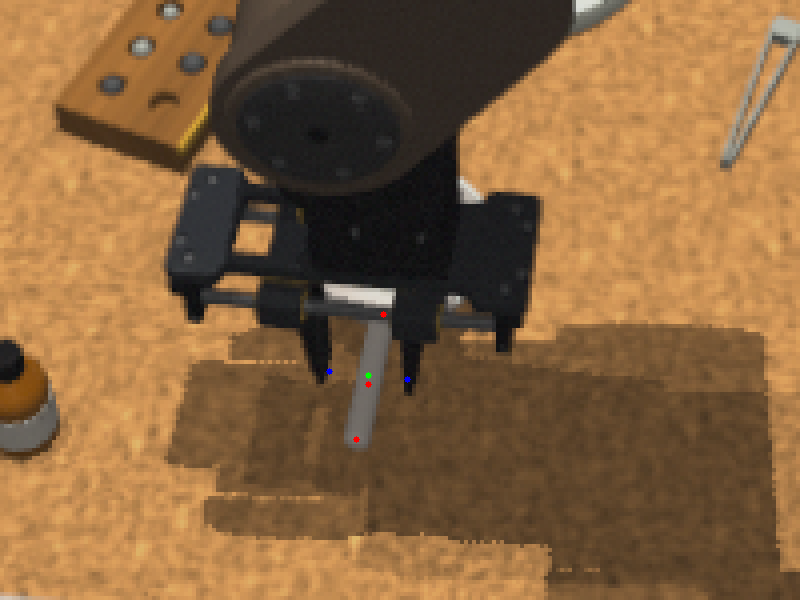

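The handle runs at column 368, midway between the fingertips (330 and 407). I'll descend and close.

Call:
jog_arm(targets=[{"turn": [0, 0, 0], "slide": [0.5, 0, -12], "claw": 45}, {"turn": [0, 0, 0], "slide": [0, 0, -12], "claw": 45}, {"turn": [0, 0, 0], "slide": [0, 0, -9], "claw": 45}, {"turn": [0, 0, 0], "slide": [0, 0, -4.5], "claw": 40}, {"turn": [0, 0, 0], "slide": [0, 0, 0], "claw": 30}])

```text
t: 4.45
eef_pos: [526.4, 291.3, 16.9]
tcp_rot: [-3.141, 0.0, 1.884]
ft_force: [-0.5, 0.2, 0.7]
opening: 0.345
grip_force: 0.0
```

Call:
jog_arm(targets=[{"turn": [0, 0, 0], "slide": [0, 0, 0], "claw": 24}, {"turn": [0, 0, 0], "slide": [0, 0, 0], "claw": 20}, {"turn": [0, 0, 0], "slide": [0, 0, 0], "claw": 18}, {"turn": [0, 0, 0], "slide": [0, 0, 0], "claw": 16}, {"turn": [0, 0, 0], "slide": [0, 0, 0], "claw": 14}])

```text
t: 5.08
eef_pos: [526.5, 291.4, 17.2]
tcp_rot: [3.141, 0.0, 1.885]
ft_force: [1.0, 0.1, 0.3]
opening: 0.148
grip_force: 22.4
```

Call:
jog_arm(targets=[{"turn": [0, 0, 0], "slide": [0, 0, 0], "claw": 12}, {"turn": [0, 0, 0], "slide": [0, 0, 0], "claw": 6}, {"turn": [0, 0, 0], "slide": [0, 0, 0], "claw": 0}, {"turn": [0, 0, 0], "slide": [0, 0, 0], "claw": 0}, {"turn": [0, 0, 0], "slide": [0, 0, 0], "claw": 0}])

```text
t: 5.7
eef_pos: [526.4, 291.4, 17.2]
tcp_rot: [3.141, -0.0, 1.884]
ft_force: [1.2, 1.3, -0.1]
opening: 0.144
grip_force: 30.0
```

Call:
jog_arm(targets=[{"turn": [0, 0, 0], "slide": [0, 0, 0.5], "claw": 0}, {"turn": [0, 0, 0], "slide": [0, 0, 1], "claw": 0}, {"turn": [0, 0, 0], "slide": [0, 0, 2], "claw": 0}, {"turn": [0, 0, 0], "slide": [0, 0, 2], "claw": 0}, {"turn": [0, 0, 0], "slide": [0, 0, 1.5], "claw": 0}])

```text
t: 6.32
eef_pos: [526.4, 291.3, 24.3]
tcp_rot: [3.141, -0.0, 1.884]
ft_force: [0.3, 0.2, -1.8]
opening: 0.146
grip_force: 30.0
```

Call:
jog_arm(targets=[{"turn": [0, 0, 0], "slide": [0, 0, 3], "claw": 0}, {"turn": [0, 0, 0], "slide": [0, 0, 4], "claw": 0}, {"turn": [0, 0, 0], "slide": [0, 0, 4], "claw": 0}, {"turn": [0, 0, 0], "slide": [0, 0, 2], "claw": 0}, {"turn": [0, 0, 0], "slide": [0, 0, 1], "claw": 0}])

```text
t: 6.95
eef_pos: [526.4, 291.3, 38.3]
tcp_rot: [3.141, -0.0, 1.884]
ft_force: [-0.4, 0.9, -1.8]
opening: 0.146
grip_force: 30.0
```

```bash
cat > v.py <<'E'
import sys
from m import *
s=state();print(s['t'],s['eef_pos'],np.degrees(s['tcp_rot']),s['moment'],s['ft_force'],s['opening'],s['joints'])
rad=float(sys.argv[2]) if len(sys.argv)>2 else 100
a=s['tcp_rot'][2];u=np.array([np.cos(a),np.sin(a),0])
D=s['eef_pos']-rad*u;D[2]=s['eef_pos'][2]+19-35
print("expected dish",D,np.degrees(a))
ps=[]
for n in("side","top"):
    c=read_camera(n);q=proj(c,D+[0,0,35]).astype(int);x0,y0=max(q[0]-50,0),max(q[1]-50,0);z=4 if n=="side" else 4
    g=cv2.resize(c["frame"][y0:y0+100,x0:x0+100],(400,400),interpolation=3)
    for r in look_for("ball_center",n)[:2]:print(n,"ball",r["conf"],r["xy"],at(c,r["xy"],D[2]+28)-D)
    for t in np.radians(np.arange(0,360,15)):
        p=(proj(c,D+[57.5*np.cos(t),57.5*np.sin(t),40])-[x0,y0]+.5)*4;cv2.circle(g,tuple(int(v) for v in p),1,(0,0,255),-1)
    p=(proj(c,D+[0,0,28])-[x0,y0]+.5)*4;cv2.circle(g,tuple(int(v) for v in p),2,(0,255,0),-1)
    ps.append(g)
cv2.imwrite(sys.argv[1],np.hstack(ps))
E
python3 v.py pics/f.png
```

```text
6.95 [526.4 291.3  38.3] [180.  -0. 108.] [-0.   0.1  0. ] [-0.4  0.9 -1.8] 0.1456814643131827 [ 0.4  0.7  1.8 -0.   0.7  0.1]
expected dish [557.3 196.2  22.3] 107.97229834440367
```

View pics/f.png

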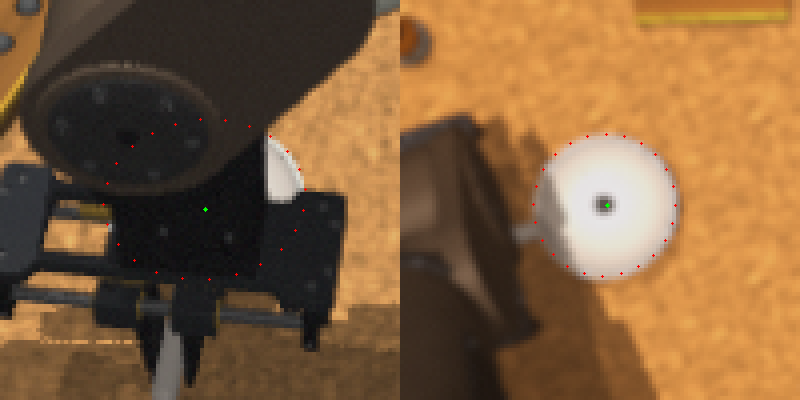

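The rim matches the predicted circle and the ball sits at the centre in the top view, so the dish is level. I'll carry it diagonally to the base with a smooth speed ramp.

Call:
jog_arm(targets=[{"turn": [0, 0, -0.05], "slide": [0.3, -0.95, 0.3], "claw": 0}, {"turn": [0, 0, -0.09], "slide": [0.6, -1.9, 0.65], "claw": 0}, {"turn": [0, 0, -0.14], "slide": [0.9, -2.85, 1.0], "claw": 0}, {"turn": [0, 0, -0.19], "slide": [1.15, -3.8, 1.3], "claw": 0}, {"turn": [0, 0, -0.23], "slide": [1.4, -4.75, 1.6], "claw": 0}])

```text
t: 7.78
eef_pos: [530.9, 276.7, 43.1]
tcp_rot: [3.141, 0.0, 1.872]
ft_force: [0.4, 0.4, -1.8]
opening: 0.14
grip_force: 30.0
```

Call:
jog_arm(targets=[{"turn": [0, 0, -0.28], "slide": [1.7, -5.7, 1.95], "claw": 0}, {"turn": [0, 0, -0.32], "slide": [2.0, -6.65, 2.3], "claw": 0}, {"turn": [0, 0, -0.37], "slide": [2.3, -7.6, 2.6], "claw": 0}, {"turn": [0, 0, -0.37], "slide": [2.3, -7.6, 2.6], "claw": 0}, {"turn": [0, 0, -0.37], "slide": [2.3, -7.6, 2.6], "claw": 0}])

```text
t: 8.4
eef_pos: [541.5, 241.4, 55.3]
tcp_rot: [3.141, -0.0, 1.842]
ft_force: [0.1, 0.1, -1.6]
opening: 0.143
grip_force: 30.0
```

Call:
jog_arm(targets=[{"turn": [0, 0, -0.37], "slide": [2.3, -7.6, 2.6], "claw": 0}, {"turn": [0, 0, -0.37], "slide": [2.3, -7.6, 2.6], "claw": 0}, {"turn": [0, 0, -0.37], "slide": [2.3, -7.6, 2.6], "claw": 0}, {"turn": [0, 0, -0.37], "slide": [2.3, -7.6, 2.6], "claw": 0}, {"turn": [0, 0, -0.37], "slide": [2.3, -7.6, 2.6], "claw": 0}])

```text
t: 9.02
eef_pos: [553.0, 203.4, 68.2]
tcp_rot: [3.142, 0.0, 1.81]
ft_force: [-0.0, -0.5, -2.1]
opening: 0.145
grip_force: 30.0
```

Call:
jog_arm(targets=[{"turn": [0, 0, -0.37], "slide": [2.3, -7.6, 2.6], "claw": 0}, {"turn": [0, 0, -0.37], "slide": [2.3, -7.6, 2.6], "claw": 0}, {"turn": [0, 0, -0.37], "slide": [2.3, -7.6, 2.6], "claw": 0}, {"turn": [0, 0, -0.37], "slide": [2.3, -7.6, 2.6], "claw": 0}, {"turn": [0, 0, -0.37], "slide": [2.3, -7.6, 2.6], "claw": 0}])

```text
t: 9.65
eef_pos: [564.5, 165.4, 81.2]
tcp_rot: [3.142, 0.0, 1.777]
ft_force: [0.3, 0.2, -1.1]
opening: 0.144
grip_force: 30.0
```

Call:
jog_arm(targets=[{"turn": [0, 0, -0.37], "slide": [2.3, -7.6, 2.6], "claw": 0}, {"turn": [0, 0, -0.37], "slide": [2.3, -7.6, 2.6], "claw": 0}, {"turn": [0, 0, -0.37], "slide": [2.3, -7.6, 2.6], "claw": 0}, {"turn": [0, 0, -0.37], "slide": [2.3, -7.6, 2.6], "claw": 0}, {"turn": [0, 0, -0.37], "slide": [2.3, -7.6, 2.6], "claw": 0}])

```text
t: 10.28
eef_pos: [576.0, 127.4, 94.2]
tcp_rot: [3.142, 0.0, 1.745]
ft_force: [0.0, -0.1, -1.6]
opening: 0.147
grip_force: 30.0
```

Call:
jog_arm(targets=[{"turn": [0, 0, -0.37], "slide": [2.3, -7.6, 2.6], "claw": 0}, {"turn": [0, 0, -0.37], "slide": [2.3, -7.6, 2.6], "claw": 0}, {"turn": [0, 0, -0.37], "slide": [2.3, -7.6, 2.6], "claw": 0}, {"turn": [0, 0, -0.37], "slide": [2.3, -7.6, 2.6], "claw": 0}, {"turn": [0, 0, -0.37], "slide": [2.3, -7.6, 2.6], "claw": 0}])

```text
t: 10.9
eef_pos: [587.5, 89.4, 107.2]
tcp_rot: [3.141, 0.0, 1.713]
ft_force: [0.1, -0.3, -2.1]
opening: 0.144
grip_force: 30.0
```

Call:
jog_arm(targets=[{"turn": [0, 0, -0.37], "slide": [2.3, -7.6, 2.6], "claw": 0}, {"turn": [0, 0, -0.37], "slide": [2.3, -7.6, 2.6], "claw": 0}, {"turn": [0, 0, -0.37], "slide": [2.3, -7.6, 2.6], "claw": 0}, {"turn": [0, 0, -0.37], "slide": [2.3, -7.6, 2.6], "claw": 0}, {"turn": [0, 0, -0.37], "slide": [2.3, -7.6, 2.6], "claw": 0}])

```text
t: 11.52
eef_pos: [599.0, 51.4, 120.2]
tcp_rot: [3.141, -0.0, 1.681]
ft_force: [0.5, -0.3, -1.8]
opening: 0.151
grip_force: 30.0
```

Call:
jog_arm(targets=[{"turn": [0, 0, -0.37], "slide": [2.3, -7.6, 2.6], "claw": 0}, {"turn": [0, 0, -0.37], "slide": [2.3, -7.6, 2.6], "claw": 0}, {"turn": [0, 0, -0.37], "slide": [2.3, -7.6, 2.6], "claw": 0}, {"turn": [0, 0, -0.32], "slide": [2.0, -6.65, 2.3], "claw": 0}, {"turn": [0, 0, -0.28], "slide": [1.7, -5.7, 1.95], "claw": 0}])

```text
t: 12.15
eef_pos: [609.6, 16.4, 132.3]
tcp_rot: [3.141, -0.0, 1.651]
ft_force: [-0.6, 0.3, -1.7]
opening: 0.144
grip_force: 30.0
```

Call:
jog_arm(targets=[{"turn": [0, 0, -0.23], "slide": [1.4, -4.75, 1.6], "claw": 0}, {"turn": [0, 0, -0.19], "slide": [1.15, -3.8, 1.3], "claw": 0}, {"turn": [0, 0, -0.14], "slide": [0.9, -2.85, 1.0], "claw": 0}, {"turn": [0, 0, -0.09], "slide": [0.6, -1.9, 0.65], "claw": 0}, {"turn": [0, 0, -0.05], "slide": [0.3, -0.95, 0.3], "claw": 0}])

```text
t: 12.78
eef_pos: [613.8, 2.5, 137.0]
tcp_rot: [3.142, -0.0, 1.639]
ft_force: [0.7, -0.6, -1.1]
opening: 0.143
grip_force: 30.0
```

Call:
jog_arm(targets=[{"turn": [0, 0, 0], "slide": [0, 0, 0], "claw": 0}, {"turn": [0, 0, 0], "slide": [0, 0, 0], "claw": 0}, {"turn": [0, 0, 0], "slide": [0, 0, 0], "claw": 0}, {"turn": [0, 0, 0], "slide": [0, 0, 0], "claw": 0}, {"turn": [0, 0, 0], "slide": [0, 0, 0], "claw": 0}])

```text
t: 13.4
eef_pos: [613.8, 2.5, 136.9]
tcp_rot: [3.142, 0.0, 1.639]
ft_force: [0.5, -0.7, -2.2]
opening: 0.142
grip_force: 30.0
```

```bash
python3 v.py pics/g.png
```

```text
13.4 [613.8   2.5 136.9] [180.    0.   93.9] [0.  0.1 0. ] [ 0.5 -0.7 -2.2] 0.14205403176844847 [-0.1  0.6  1.7 -0.   0.9 -0.2]
expected dish [620.6 -97.2 120.9] 93.90225184701339
```

View pics/g.png

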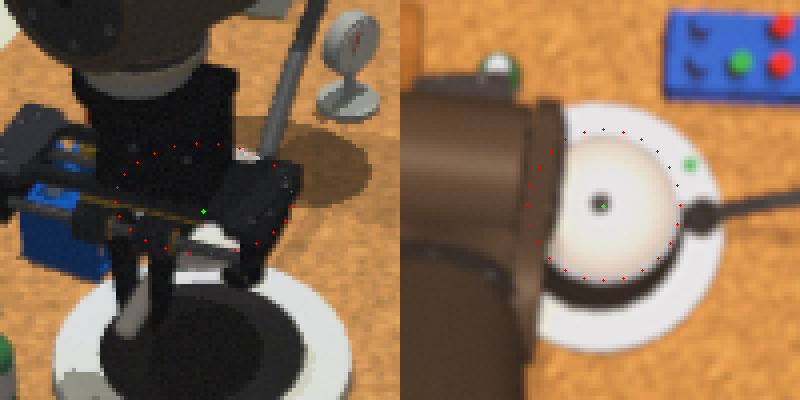

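The dish sits over the base with the ball at its centre. I'll hold it still a while longer and compute the quarter-turn arc.

Call:
jog_arm(targets=[{"turn": [0, 0, 0], "slide": [0, 0, 0], "claw": 0}, {"turn": [0, 0, 0], "slide": [0, 0, 0], "claw": 0}, {"turn": [0, 0, 0], "slide": [0, 0, 0], "claw": 0}, {"turn": [0, 0, 0], "slide": [0, 0, 0], "claw": 0}, {"turn": [0, 0, 0], "slide": [0, 0, 0], "claw": 0}])

```text
t: 14.22
eef_pos: [613.8, 2.5, 137.0]
tcp_rot: [3.142, 0.0, 1.639]
ft_force: [0.2, 0.3, -1.5]
opening: 0.146
grip_force: 30.0
```

Call:
jog_arm(targets=[{"turn": [0, 0, 0], "slide": [0, 0, 0], "claw": 0}, {"turn": [0, 0, 0], "slide": [0, 0, 0], "claw": 0}, {"turn": [0, 0, 0], "slide": [0, 0, 0], "claw": 0}, {"turn": [0, 0, 0], "slide": [0, 0, 0], "claw": 0}, {"turn": [0, 0, 0], "slide": [0, 0, 0], "claw": 0}])

```text
t: 14.85
eef_pos: [613.7, 2.6, 136.9]
tcp_rot: [-3.142, 0.0, 1.639]
ft_force: [-0.5, 0.2, -2.4]
opening: 0.146
grip_force: 30.0
```

Call:
jog_arm(targets=[{"turn": [0, 0, 0], "slide": [0, 0, 0], "claw": 0}, {"turn": [0, 0, 0], "slide": [0, 0, 0], "claw": 0}, {"turn": [0, 0, 0], "slide": [0, 0, 0], "claw": 0}, {"turn": [0, 0, 0], "slide": [0, 0, 0], "claw": 0}, {"turn": [0, 0, 0], "slide": [0, 0, 0], "claw": 0}])

```text
t: 15.48
eef_pos: [613.8, 2.5, 137.0]
tcp_rot: [3.142, 0.0, 1.639]
ft_force: [-0.3, 0.1, -1.5]
opening: 0.145
grip_force: 30.0
```

Run:
```python
import numpy as np
d=[.25*i for i in range(1,9)]+[2]*37+[.25*i for i in range(7,0,-1)];print(len(d),sum(d))
a=np.radians(93.9+np.r_[0,np.cumsum(d)]);P=np.round(100*np.c_[np.cos(a),np.sin(a)],1);S=np.diff(P,axis=0)
for i in range(0,len(d),5):print(i//5,[(d[j],round(S[j,0],1),round(S[j,1],1)) for j in range(i,min(i+5,len(d)))])
```

```text
52 90.0
0 [(0.25, np.float64(-0.4), np.float64(-0.1)), (0.5, np.float64(-0.9), np.float64(0.0)), (0.75, np.float64(-1.3), np.float64(-0.1)), (1.0, np.float64(-1.7), np.float64(-0.2)), (1.25, np.float64(-2.2), np.float64(-0.3))]
1 [(1.5, np.float64(-2.6), np.float64(-0.4)), (1.75, np.float64(-3.0), np.float64(-0.5)), (2.0, np.float64(-3.4), np.float64(-0.7)), (2, np.float64(-3.4), np.float64(-0.9)), (2, np.float64(-3.4), np.float64(-0.9))]
2 [(2, np.float64(-3.3), np.float64(-1.1)), (2, np.float64(-3.3), np.float64(-1.2)), (2, np.float64(-3.2), np.float64(-1.3)), (2, np.float64(-3.2), np.float64(-1.4)), (2, np.float64(-3.1), np.float64(-1.5))]
3 [(2, np.float64(-3.1), np.float64(-1.7)), (2, np.float64(-3.1), np.float64(-1.7)), (2, np.float64(-2.9), np.float64(-1.8)), (2, np.float64(-2.9), np.float64(-2.0)), (2, np.float64(-2.8), np.float64(-2.0))]
4 [(2, np.float64(-2.8), np.float64(-2.2)), (2, np.float64(-2.7), np.float64(-2.2)), (2, np.float64(-2.6), np.float64(-2.3)), (2, np.float64(-2.5), np.float64(-2.5)), (2, np.float64(-2.4), np.float64(-2.5))]
5 [(2, np.float64(-2.4), np.float
[... 404 characters left out ...]
3), np.float64(-3.2)), (2, np.float64(-1.2), np.float64(-3.3)), (2, np.float64(-1.1), np.float64(-3.3)), (2, np.float64(-0.9), np.float64(-3.3)), (2, np.float64(-0.9), np.float64(-3.4))]
8 [(2, np.float64(-0.7), np.float64(-3.4)), (2, np.float64(-0.6), np.float64(-3.5)), (2, np.float64(-0.5), np.float64(-3.4)), (2, np.float64(-0.4), np.float64(-3.5)), (2, np.float64(-0.3), np.float64(-3.5))]
9 [(1.75, np.float64(-0.1), np.float64(-3.0)), (1.5, np.float64(0.0), np.float64(-2.7)), (1.25, np.float64(0.0), np.float64(-2.1)), (1.0, np.float64(0.1), np.float64(-1.8)), (0.75, np.float64(0.1), np.float64(-1.3))]
10 [(0.5, np.float64(0.0), np.float64(-0.9)), (0.25, np.float64(0.0), np.float64(-0.4))]
```

Call:
jog_arm(targets=[{"turn": [0, 0, 0.25], "slide": [-0.4, -0.1, 0], "claw": 0}, {"turn": [0, 0, 0.5], "slide": [-0.9, 0, 0], "claw": 0}, {"turn": [0, 0, 0.75], "slide": [-1.3, -0.1, 0], "claw": 0}, {"turn": [0, 0, 1], "slide": [-1.7, -0.2, 0], "claw": 0}, {"turn": [0, 0, 1.25], "slide": [-2.2, -0.3, 0], "claw": 0}])

```text
t: 16.1
eef_pos: [607.1, 1.8, 137.0]
tcp_rot: [3.142, 0.0, 1.706]
ft_force: [-0.6, 0.0, -2.6]
opening: 0.145
grip_force: 30.0
```

Call:
jog_arm(targets=[{"turn": [0, 0, 1.5], "slide": [-2.6, -0.4, 0], "claw": 0}, {"turn": [0, 0, 1.75], "slide": [-3.0, -0.5, 0], "claw": 0}, {"turn": [0, 0, 2], "slide": [-3.4, -0.7, 0], "claw": 0}, {"turn": [0, 0, 2], "slide": [-3.4, -0.9, 0], "claw": 0}, {"turn": [0, 0, 2], "slide": [-3.4, -0.9, 0], "claw": 0}])

```text
t: 16.73
eef_pos: [591.2, -1.6, 137.0]
tcp_rot: [3.141, 0.0, 1.868]
ft_force: [0.4, -0.2, -1.9]
opening: 0.144
grip_force: 30.0
```

Call:
jog_arm(targets=[{"turn": [0, 0, 2], "slide": [-3.3, -1.1, 0], "claw": 0}, {"turn": [0, 0, 2], "slide": [-3.3, -1.2, 0], "claw": 0}, {"turn": [0, 0, 2], "slide": [-3.2, -1.3, 0], "claw": 0}, {"turn": [0, 0, 2], "slide": [-3.2, -1.4, 0], "claw": 0}, {"turn": [0, 0, 2], "slide": [-3.1, -1.5, 0], "claw": 0}])

```text
t: 17.35
eef_pos: [575.2, -8.2, 137.0]
tcp_rot: [3.142, 0.0, 2.043]
ft_force: [0.2, 0.1, -1.6]
opening: 0.148
grip_force: 30.0
```

Call:
jog_arm(targets=[{"turn": [0, 0, 2], "slide": [-3.1, -1.7, 0], "claw": 0}, {"turn": [0, 0, 2], "slide": [-3.1, -1.7, 0], "claw": 0}, {"turn": [0, 0, 2], "slide": [-2.9, -1.8, 0], "claw": 0}, {"turn": [0, 0, 2], "slide": [-2.9, -2.0, 0], "claw": 0}, {"turn": [0, 0, 2], "slide": [-2.8, -2.0, 0], "claw": 0}])

```text
t: 17.98
eef_pos: [560.4, -17.4, 137.0]
tcp_rot: [3.142, 0.0, 2.217]
ft_force: [-0.2, -0.0, -1.9]
opening: 0.14
grip_force: 30.0
```

Call:
jog_arm(targets=[{"turn": [0, 0, 2], "slide": [-2.8, -2.2, 0], "claw": 0}, {"turn": [0, 0, 2], "slide": [-2.7, -2.2, 0], "claw": 0}, {"turn": [0, 0, 2], "slide": [-2.6, -2.3, 0], "claw": 0}, {"turn": [0, 0, 2], "slide": [-2.5, -2.5, 0], "claw": 0}, {"turn": [0, 0, 2], "slide": [-2.4, -2.5, 0], "claw": 0}])

```text
t: 18.6
eef_pos: [547.4, -29.1, 137.0]
tcp_rot: [3.142, 0.0, 2.392]
ft_force: [-0.4, -0.4, -1.3]
opening: 0.142
grip_force: 30.0
```

Call:
jog_arm(targets=[{"turn": [0, 0, 2], "slide": [-2.4, -2.6, 0], "claw": 0}, {"turn": [0, 0, 2], "slide": [-2.2, -2.6, 0], "claw": 0}, {"turn": [0, 0, 2], "slide": [-2.2, -2.8, 0], "claw": 0}, {"turn": [0, 0, 2], "slide": [-2.0, -2.8, 0], "claw": 0}, {"turn": [0, 0, 2], "slide": [-2.0, -2.9, 0], "claw": 0}])

```text
t: 19.23
eef_pos: [536.6, -42.8, 137.0]
tcp_rot: [3.142, 0.0, 2.566]
ft_force: [0.1, -0.2, -1.6]
opening: 0.144
grip_force: 30.0
```

Call:
jog_arm(targets=[{"turn": [0, 0, 2], "slide": [-1.8, -2.9, 0], "claw": 0}, {"turn": [0, 0, 2], "slide": [-1.8, -3.1, 0], "claw": 0}, {"turn": [0, 0, 2], "slide": [-1.6, -3.0, 0], "claw": 0}, {"turn": [0, 0, 2], "slide": [-1.6, -3.2, 0], "claw": 0}, {"turn": [0, 0, 2], "slide": [-1.4, -3.2, 0], "claw": 0}])

```text
t: 19.85
eef_pos: [528.4, -58.2, 137.0]
tcp_rot: [3.142, 0.0, 2.741]
ft_force: [-0.2, -0.1, -1.5]
opening: 0.141
grip_force: 30.0
```

Call:
jog_arm(targets=[{"turn": [0, 0, 2], "slide": [-1.3, -3.2, 0], "claw": 0}, {"turn": [0, 0, 2], "slide": [-1.2, -3.3, 0], "claw": 0}, {"turn": [0, 0, 2], "slide": [-1.1, -3.3, 0], "claw": 0}, {"turn": [0, 0, 2], "slide": [-0.9, -3.3, 0], "claw": 0}, {"turn": [0, 0, 2], "slide": [-0.9, -3.4, 0], "claw": 0}])

```text
t: 20.48
eef_pos: [523.0, -74.7, 137.0]
tcp_rot: [3.142, 0.0, 2.915]
ft_force: [0.9, -0.2, -1.8]
opening: 0.142
grip_force: 30.0
```

Call:
jog_arm(targets=[{"turn": [0, 0, 2], "slide": [-0.7, -3.4, 0], "claw": 0}, {"turn": [0, 0, 2], "slide": [-0.6, -3.5, 0], "claw": 0}, {"turn": [0, 0, 2], "slide": [-0.5, -3.4, 0], "claw": 0}, {"turn": [0, 0, 2], "slide": [-0.4, -3.5, 0], "claw": 0}, {"turn": [0, 0, 2], "slide": [-0.3, -3.5, 0], "claw": 0}])

```text
t: 21.1
eef_pos: [520.5, -92.0, 137.0]
tcp_rot: [3.142, -0.0, 3.09]
ft_force: [0.3, -0.1, -1.4]
opening: 0.143
grip_force: 30.0
```

Call:
jog_arm(targets=[{"turn": [0, 0, 1.75], "slide": [-0.1, -3.0, 0], "claw": 0}, {"turn": [0, 0, 1.5], "slide": [0, -2.7, 0], "claw": 0}, {"turn": [0, 0, 1.25], "slide": [0, -2.1, 0], "claw": 0}, {"turn": [0, 0, 1], "slide": [0.1, -1.8, 0], "claw": 0}, {"turn": [0, 0, 0.75], "slide": [0.1, -1.3, 0], "claw": 0}])

```text
t: 21.72
eef_pos: [520.8, -102.8, 136.9]
tcp_rot: [3.141, -0.0, -3.086]
ft_force: [0.4, 0.0, -0.9]
opening: 0.146
grip_force: 30.0
```

Call:
jog_arm(targets=[{"turn": [0, 0, 0.5], "slide": [0, -0.9, 0], "claw": 0}, {"turn": [0, 0, 0.25], "slide": [0, -0.4, 0], "claw": 0}, {"turn": [0, 0, 0], "slide": [0, 0, 0], "claw": 0}, {"turn": [0, 0, 0], "slide": [0, 0, 0], "claw": 0}, {"turn": [0, 0, 0], "slide": [0, 0, 0], "claw": 0}])

```text
t: 22.35
eef_pos: [520.8, -104.0, 137.0]
tcp_rot: [3.141, -0.0, -3.073]
ft_force: [0.2, 0.2, -1.7]
opening: 0.145
grip_force: 30.0
```

```bash
python3 v.py pics/i.png
```

```text
22.35 [ 520.8 -104.   137. ] [ 180.    -0.  -176.1] [ 0.   0.1 -0. ] [ 0.2  0.2 -1.7] 0.14498062320240374 [-0.3  0.5  1.9  0.   0.8 -2. ]
expected dish [620.5 -97.2 121. ] -176.09603224083907
```

View pics/i.png

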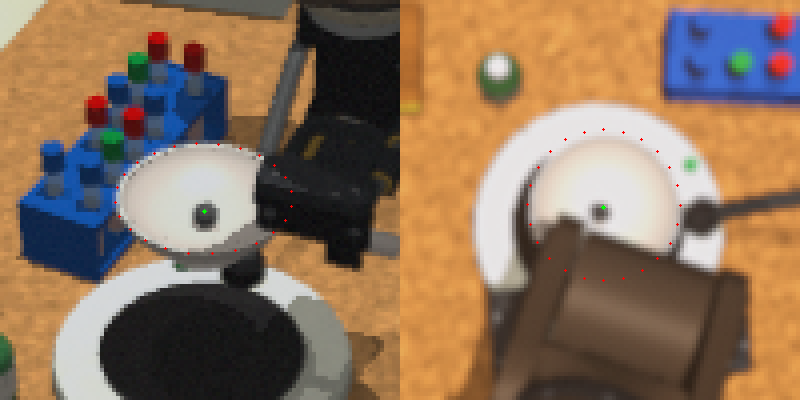

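The quarter turn is done: the rim matches, the dish is level and the ball is within about 2 mm of the middle. I'll hold another second and hand it in.

Call:
jog_arm(targets=[{"turn": [0, 0, 0], "slide": [0, 0, 0], "claw": 0}, {"turn": [0, 0, 0], "slide": [0, 0, 0], "claw": 0}, {"turn": [0, 0, 0], "slide": [0, 0, 0], "claw": 0}, {"turn": [0, 0, 0], "slide": [0, 0, 0], "claw": 0}, {"turn": [0, 0, 0], "slide": [0, 0, 0], "claw": 0}])

```text
t: 23.18
eef_pos: [520.8, -104.1, 137.0]
tcp_rot: [3.141, 0.0, -3.073]
ft_force: [0.9, -0.1, -0.8]
opening: 0.143
grip_force: 30.0
```

Call:
jog_arm(targets=[{"turn": [0, 0, 0], "slide": [0, 0, 0], "claw": 0}, {"turn": [0, 0, 0], "slide": [0, 0, 0], "claw": 0}, {"turn": [0, 0, 0], "slide": [0, 0, 0], "claw": 0}, {"turn": [0, 0, 0], "slide": [0, 0, 0], "claw": 0}, {"turn": [0, 0, 0], "slide": [0, 0, 0], "claw": 0}])

```text
t: 23.8
eef_pos: [520.8, -104.0, 137.0]
tcp_rot: [3.142, 0.0, -3.073]
ft_force: [0.3, -0.7, -1.4]
opening: 0.146
grip_force: 30.0
```

```bash
python3 -c "
from cell import *
print(job_done())"
```

```text
the job is handed in; nothing more can be done
None
```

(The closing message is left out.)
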